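Count along the tray rack and push the meal into the third gap

ROBOT

A 6-joint arm with a two-finger parallel gripper is mounted at the origin on the work surface. World frame = base frame: x ahead of the robot, y to its left, z up, the work surface at z = 0. Lengths are in mm, angles in rad, forces in N, time in s.
With the tool pointing down it reaches from about 275 to 825 mm from the base axis. Payload 5.2 kg.
Tool frame: the origin (TCP) lies at the very end of the fingers, on their centre line; the grasp point (between the pads) lies 19 mm behind it; z points along the fingers, y is the line along which they close (so a half turn about z gives the same grasp; the last joint's range is limited). The gripper opens to 93 mm and grips with 3 to 60 N. Pads are 15 mm wide; open, the fingers measure 128 mm over their backs; the gripper's body (75 mm by 188 mm) begins 65 mm behind the grasp point.
Start: joints at [-1.386, 0.259, 1.535, -0, 1.348, -0.203], TCP at [208.005, -509.155, 218.653] pointing down, gripper open.
Joint ranges: [-3.14, 3.14], [-0.91, 2.08], [0.19, 2.58], [-1.22, 4.36], [0.22, 2.71], [-3.12, 3.12]. Speed limits (rad/s): [2.57, 2.57, 3.14, 3.14, 3.14, 3.14].

INTERFACE

Orientations are given as [roll, pitch, yaw] about the fixed x, y, z axes, in that order (R = Rz(yaw) Ry(pitch) Rx(roll)).
In Python, from bench import robot gives the robot as it stands. The module is installed in compiled form; this text tells all that it offers. Calls block until the motion is done:
- robot.move_ptp(position, orientation): joint-space move of the TCP to a pose.
- robot.move_linear(position, ori=None, speed=150, f_stop=None): straight line of the TCP; ori=None keeps the orientation; speed is the mean speed in mm/s. With f_stop (N) it stops when the force on the tool has changed by that much, and returns True; else False.
- robot.move_j(angles): joint-space move.
- robot.move_gripper(opening): opening from 0.0 (shut) to 1.0 (fully open); the grip force is fixed at half the most; returns when the fingers have stopped.
- robot.sleep(seconds).
- robot.inverse_kinematics(position, orientation): joint angles nearest the present ones, or None.
- robot.get_image(name): name is "side" or "top" or "wrist"; returns a dict with "img" (384x512x3 uint8, blue, green, red), "fovy" (degrees; the focal length in pixels is half the picture's height over the tangent of half this angle, whatever the lens; pixels are square), "cx", "cy" (the principal point, pixels), "k1" (the pictures are not rectified: a ray, as slopes to the right and down, at radius r is drawn at 1 + k1 r^2 times it, then the intrinsics apply), "eye" and "orientation" of the camera in the world. Camera axes: x right, y down, z forward; pixel columns grow to the right and rows downward; lengths in mm; the calibration is good to about 2 mm. A picture is of the moment at which its call begins. There is no depth.
A pose or a line that the arm cannot do raises robot.MotionError and nothing moves.
- robot.hand_in(): hands the job in; it is judged then, once.
Readings, each from a call of its own:
- robot.current_t(): time.
- robot.current_qpos(): joint angles.
- robot.current_joint_vel(): joint speeds.
- robot.current_joint_efforts(): joint torques, N m.
- robot.current_tcp_pos(): TCP position.
- robot.current_eef_rot(): TCP orientation.
- robot.current_contact_force(): force on the tool from outside, world axes, zero at the start.
- robot.current_ft_torque(): the same for the moment, N m.
- robot.current_gripper_width(): opening from 0.0 (shut) to 1.0 (fully open).
- robot.current_finger_force(): force on a finger pad.
Only numpy, scipy, OpenCV 4.12 (cv2) and the standard library are available. Lean on these libraries where they do the work, as an engineer would, in place of code of your own. Each camera call takes 0.05 s, during which the arm holds its last target. There are 200 camera calls.

TASK

Run a fingertip along the top of the blue rail of the divider rack, starting over the first gap at the red end and counting every gap, full or empty, and stop over the third gap without running on past it. Then push the loose sealed meal tray across the table, without lifting it, lengthwise into that third gap until it is fully home against the rail. Leave the two trays already in the rack, the sauce bottle and the steel cup where they are.

Things in the scene. Friction and masses are not known exactly. Their poses are not given: they have to be found in the camera images.
- rack: Fixed comb-like divider rack, turned at most 0.1 rad. Origin on the table under the middle of its blue rail; x points away from the robot, y along the rail, z up. Seven bare metal dividers, 6 mm thick, 30 mm high, at y = -204 to 204 mm every 68 mm, run from the rail towards the robot, ending in round noses at x = -82 mm. Between them six gaps, 62 mm clear, open above and to the robot, no floor.
- rail: The rack's rigid blue back rail, 24 mm in x, 414 mm in y, flat top 45 mm above the table, with flush white bands at the dividers; same origin and axes as the rack. Its near face, x = -12 mm, is the stop of every gap. Six gaps, centred at y = -170, -102, -34, 34, 102, 170 mm. A tray fully home has its centre at x = -52 mm in the rack's frame and sticks out 10 mm past the noses.
- red_end: Fixed red block, 34 x 24 x 55 mm, at one end of the rail (y = 219 or -219 mm in the rack's frame), marking where the count starts: the gap next to it is the first. So the third gap is at y = 34 mm when the red block is at positive y, and at y = -34 mm when it is at negative y. Origin at the centre of its underside.
- grey_end: Fixed grey block of the same size at the other end of the rail. Origin at the centre of its underside.
- tray: The loose sealed meal tray on the table before the rack: rigid, cream, 80 mm long (its x), 54 wide (its y), 30 high, stew and corn on top, white label; 110 to 220 g. Rim 8 mm high at full size from 22 mm up; the body below is 3 mm smaller all round. Origin: centre of the underside. Starts near x = -160, y = -110 to 110 mm in the rack's frame, turned up to 0.2 rad; slides with dry friction.
- tray_a: Bystander: a like tray, with green beans and corn, standing in the rack's outermost gap at y = 170 mm in the rack's frame. Origin at the centre of its underside.
- tray_b: Bystander: a like tray, with green beans and stew, standing in the rack's outermost gap at y = -170 mm in the rack's frame. Origin at the centre of its underside.
- sauce: Bystander: yellow sauce bottle, 52 mm across and 140 mm tall, standing on the table to the left. Origin at the centre of its underside.
- cup: Bystander: open steel cup, 72 mm across and 75 mm tall, standing on the table to the right. Origin at the centre of its underside.

How it is judged:
By the outcome, as a careful person would: the job done as asked, in the order asked, and still so for the second after the job is handed in, with the robot touching nothing.
It also fails if it takes over 59 s, if anything falls off the work surface, if the arm or the gripper's body presses on something with over 40 N, if the wrist force passes 120 N, or if a joint passes its speed limit or range.

## Working session

There is one attempt and no reset: what is moved stays moved. The work goes in short steps, each a Python script; the robot and the scene stay as the last script left them, time stands still between calls to the robot, and variables do not carry over. Pictures are saved under pics/ and viewed, at most 10 in all, crops included, and the job is handed in when it is done.

```bash
mkdir -p pics
cat > h.py <<'E'
import numpy as np, cv2
from bench import robot
from scipy.spatial.transform import Rotation as R
def cam(n):
    d=robot.get_image(n); h,w=d["img"].shape[:2]
    f=h/2/np.tan(np.radians(d["fovy"])/2)
    d["K"]=np.array([[f,0,d["cx"]],[0,f,d["cy"]],[0,0,1.]]); d["D"]=np.array([d["k1"],0,0,0.])
    d["R"]=R.from_euler("xyz",d["orientation"]).as_matrix(); return d
def world(d,px,z):
    p=cv2.undistortPoints(np.array(px,float).reshape(-1,1,2),d["K"],d["D"]).reshape(-1,2)
    r=np.c_[p,np.ones(len(p))]@d["R"].T; e=np.array(d["eye"])
    return e+r*((z-e[2])/r[:,2])[:,None]
def pix(d,P):
    Rt=d["R"].T; rv=cv2.Rodrigues(Rt)[0]
    return cv2.projectPoints(np.array(P,float).reshape(-1,1,3),rv,-Rt@np.array(d["eye"]),d["K"],d["D"])[0].reshape(-1,2)
E
python3 - <<'E'
from h import *
for n in("top","side"):
    d=cam(n); print(n,d["eye"],d["orientation"],d["fovy"],d["k1"],d["cx"],d["cy"])
    np.savez(n+".npz",**{k:d[k] for k in("img","K","D","R","eye")})
    cv2.imwrite(f"pics/{n}0.png",cv2.resize(d["img"],(800,600),interpolation=cv2.INTER_CUBIC))
print(robot.current_eef_rot(),robot.current_t())
E
```

```text
top [ 436.07545861    3.67178717 1465.4684196 ] [-3.07702756  0.01069457 -1.57424092] 45.23863268500803 -0.0864860545396625 255.16825076487842 199.66329876070802
side [  36.46662477 1249.76324993  798.20123742] [-2.07721002e+00  2.79004457e-04 -2.78471057e+00] 45.063506537311795 -0.02374107157235475 259.8910533676841 196.93132202623482
[-3.14005622e+00 -3.69024364e-04  3.87785257e-01] 0.1
```

View pics/top0.png

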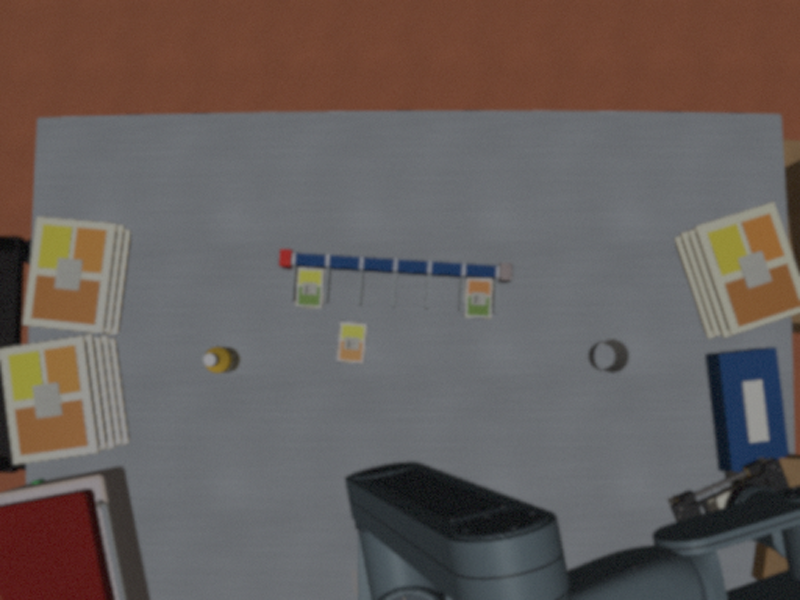

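The red block (286,258) is at the left end (+y) and the grey one at (505,271), so the third gap is at rack y = +34, around (378,285). The loose tray is at (352,342). I'll enlarge this area.

Run:
```python
from h import *
d=np.load("top.npz"); c=d["img"][150:250,170:336]
cv2.imwrite("pics/crop0.png",cv2.resize(c,(797,480),interpolation=cv2.INTER_CUBIC))
```

```text
(no output)
```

View pics/crop0.png

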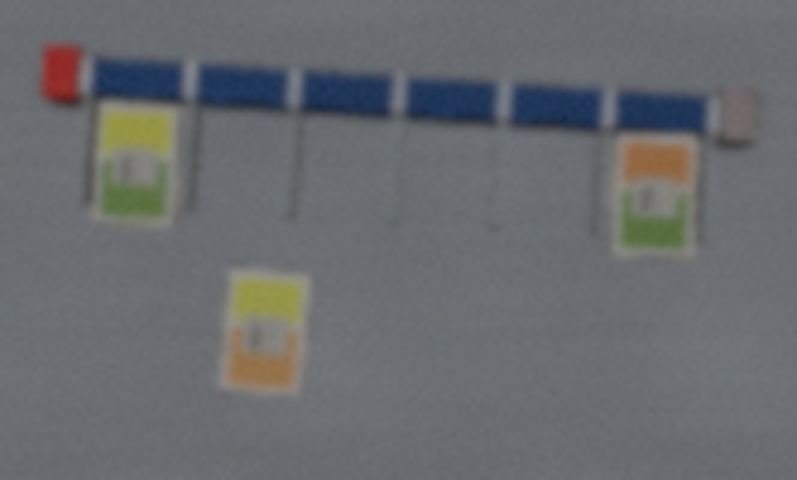

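Run:
```python
from h import *
d=dict(np.load("top.npz")); s=np.array([166/797,100/480]); U=lambda p:np.array(p,float)*s+[170,150]
b=world(d,U([[190,81],[294,88],[398,93],[503,98],[608,107]]),45)[:,:2]
y=np.array([136,68,0,-68,-136])
fit=np.polyfit(y,b,1); v,o=fit; th=np.arctan2(-v[0],v[1]); print("rack",o,th,np.linalg.norm(v))
t=world(d,U([[229,270],[311,276],[300,394],[220,388]]),30)[:,:2]
c=t.mean(0); e=(t[0]+t[1]-t[2]-t[3])/2; print("tray",c,np.arctan2(e[1],e[0]),np.linalg.norm(e),np.linalg.norm(t[0]-t[1]))
M=np.array([[np.cos(th),-np.sin(th)],[np.sin(th),np.cos(th)]])
print("tray in rack",M.T@(c-o))
for n,p in(("bands",b),):print((p-o)@M)
s2=world(d,np.array([[222,360],[608,357]])*.64,0);print((s2[:,:2]-o)@M)
for yy,z in((170,60),(34,45)):
  w=M@[0,yy]+o
  for a in(0,np.pi/2,-np.pi/2): print(yy,a,robot.inverse_kinematics([*w,z],[np.pi,0,th+a]))
```

```text
rack [621.98329596  24.99391205] -0.06457659399566015 0.9960369123948469
tray [468.46251807 112.36433653] -0.0844108367364656 76.86171075662426 53.55422179354642
tray in rack [-158.83895168   77.28135446]
[[ 5.21983306e-02  1.35328200e+02]
 [-5.42284855e-01  6.76767783e+01]
 [ 2.00471190e-01  2.95450540e-01]
 [ 1.01711886e+00 -6.76289357e+01]
 [-7.27503529e-01 -1.35671493e+02]]
[[-210.75239297  343.34848514]
 [-156.63458824 -443.87694068]]
170 0 [ 1.30221757e-01  5.86671618e-01  1.43531767e+00 -4.44089210e-16
  1.11960336e+00  1.76559468e+00]
170 1.5707963267948966 [ 1.30221757e-01  5.86671618e-01  1.43531767e+00 -4.44089210e-16
  1.11960336e+00  1.94798351e-01]
170 -1.5707963267948966 [ 0.13022176  0.58667162  1.43531767  0.          1.11960336 -2.9467943 ]
34 0 [-8.35388629e-02  5.48950596e-01  1.54733599e+00 -4.44089210e-16
  1.04530606e+00  1.55183406e+00]
34 1.5707963267948966 [-8.35388629e-02  5.48950596e-01  1.54733599e+00 -4.44089210e-16
  1.04530606e+00 -1.89622689e-02]
34 -1.5707963267948966 None
```

```bash
cat >> h.py <<'E'
o=np.array([622.,25.]); th=-0.0646
def W(x,y,z):
    c,s=np.cos(th),np.sin(th); return [o[0]+c*x-s*y,o[1]+s*x+c*y,z]
E
python3 - <<'E'
from h import *
robot.move_ptp(W(-100,60,260),[np.pi,0,th]); robot.move_gripper(0.)
d=cam("wrist"); np.savez("wrist.npz",**{k:d[k] for k in("img","K","D","R","eye")})
cv2.imwrite("pics/w0.png",cv2.resize(d["img"],(800,600),interpolation=cv2.INTER_CUBIC)); print(d["eye"],robot.current_t(),robot.current_gripper_width())
E
```

```text
[604.96737029  86.4017504  425.19576253] 4.0167 0.006332827082014348
```

View pics/w0.png

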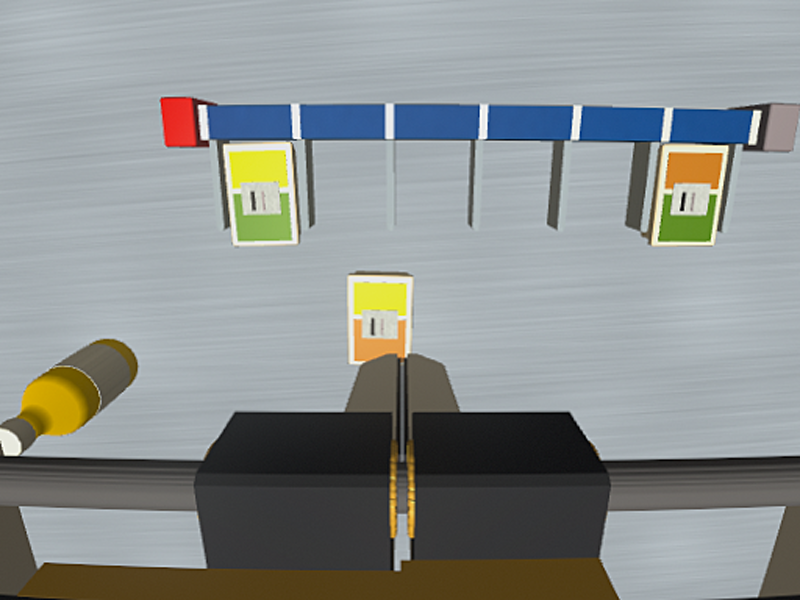

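The white bands are at (296,121), (390,121), (484,122), (577,123) and (668,125). The loose tray's far rim runs from (348,276) to (412,276), and its left near corner is at (349,363). Next I'll refine the poses and run the fingertip along the rail.

```bash
python3 - <<'E'
from h import *
d=dict(np.load("wrist.npz"))
b=world(d,np.array([[296,121],[390,121],[484,122],[577,123],[668,125]])*.64,45)[:,:2]
v,o2=np.polyfit([136,68,0,-68,-136],b,1); t2=np.arctan2(-v[0],v[1]); print("rack",o2,t2,np.linalg.norm(v))
o=(o+o2)/2; th=(th+t2)/2
t=world(d,np.array([[348,276],[412,276],[349,363]])*.64,30)[:,:2]
M=np.array([[np.cos(t2),-np.sin(t2)],[np.sin(t2),np.cos(t2)]])
print((t-o2)@M)
open("h.py","a").write(f"o=np.array({o2.tolist()}); th={t2}\n")
E
cat > slide.py <<'E'
from h import *
ori=[np.pi,0,th]
robot.move_ptp(W(0,170,75),ori)
print(robot.current_contact_force())
print(robot.move_linear(W(0,170,38),ori,speed=30,f_stop=3),robot.current_tcp_pos(),robot.current_contact_force())
z=robot.current_tcp_pos()[2]
for i,y in enumerate(np.linspace(170,34,5)[1:]):
    robot.move_linear(W(0,y,z-.3),ori,speed=45); print(y,robot.current_tcp_pos(),robot.current_contact_force())
robot.sleep(.4)
robot.move_linear(W(0,34,110),ori,speed=80); print(robot.current_t())
E
python3 slide.py
```

```text
rack [621.56765727  25.44809208] -0.0684755150873312 1.0009524270822547
[[-119.26609881  102.83701939]
 [-119.0656044    50.69034642]
 [-196.22223515  104.04149635]]
[ 0.52565077 -0.45177471  0.51531857]
True [632.86174745 195.01672464  45.3291445 ] [-0.01646098 -0.45942458  4.68269507]
136.0 [631.2019293  160.29919118  45.3438408 ] [-0.85641279  2.14576852  5.21839345]
102.0 [628.81332586 126.39962999  45.31655775] [-0.64239539  1.98687976  5.14200117]
68.0 [626.43942895  92.51262791  45.35655883] [-0.02907524  3.43055664  5.3468156 ]
34.0 [623.98386312  58.66526213  45.31481463] [0.33758779 2.40792058 5.4466887 ]
10.8583
```

Run:
```python
from h import *
ori=[np.pi,0,th+np.pi/2]
robot.move_ptp(W(-158,135,110),ori); robot.move_gripper(.4)
robot.move_linear(W(-158,135,10),ori,speed=120)
robot.move_linear(W(-158,115,10),ori,speed=80)
robot.move_linear(W(-158,69.5,10),ori,speed=40); print(robot.current_contact_force(),robot.current_tcp_pos(),W(-158,69.5,10))
robot.move_linear(W(-158,80,10),ori,speed=80)
robot.move_linear(W(-158,100,90),ori)
robot.move_ptp(W(-250,34,130),[np.pi,0,th]); robot.move_gripper(.15)
d=cam("wrist"); np.savez("wrist.npz",**{k:d[k] for k in("img","K","D","R","eye")})
cv2.imwrite("pics/w1.png",cv2.resize(d["img"],(800,600),interpolation=cv2.INTER_CUBIC)); print(d["eye"],robot.current_t())
```

```text
[ 1.05506504 -0.03771103  0.09301093] [468.46101285 105.51230792   9.84421918] [np.float64(468.69326541115123), np.float64(105.59589499637873), 10]
[453.35217596  71.27177513 295.20920715] 18.4583
```

View pics/w1.png

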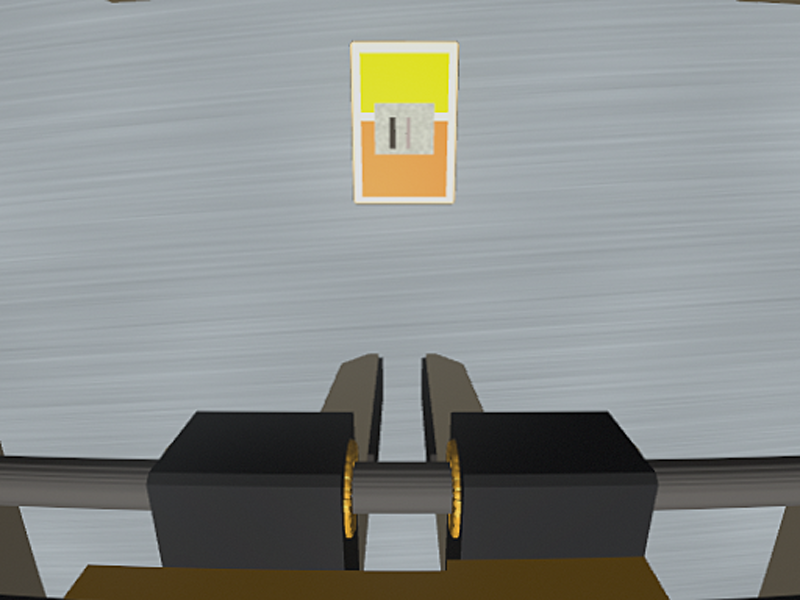

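The tray's rim corners are at (350,42), (459,42), (455,204) and (354,204), and it sits square. I'll compute its pose and start pushing from behind, stopping just as the tray begins to enter the gap.

Run:
```python
from h import *
d=dict(np.load("wrist.npz"))
t=world(d,np.array([[350,42],[459,42],[455,204],[354,204]])*.64,30)[:,:2]
M=np.array([[np.cos(th),-np.sin(th)],[np.sin(th),np.cos(th)]])
q=(t-o)@M; c=q.mean(0); e=(q[0]+q[1]-q[2]-q[3])/2; print(q,c,np.arctan2(e[1],e[0]))
ori=[np.pi,0,th]; y=c[1]
assert abs(y-34)<3
robot.move_linear(W(-235,y,10),ori)
robot.move_linear(W(-222,y,10),ori,speed=60)
robot.move_linear(W(-140,y,10),ori,speed=40); print(robot.current_contact_force(),robot.current_tcp_pos(),W(-140,y,10))
d=cam("wrist")
cv2.imwrite("pics/w2.png",cv2.resize(d["img"],(800,600),interpolation=cv2.INTER_CUBIC)); print(robot.current_t())
```

```text
[[-119.47325405   59.2809895 ]
 [-119.43794706    6.18972176]
 [-197.96066845    6.05284964]
 [-197.98323544   59.13868378]] [-158.71377625   32.66556117] 0.0017778305898193325
[-0.01428941 -0.11834054  0.10371903] [484.05470759  67.6397275   10.04667132] [np.float64(484.130795298863), np.float64(67.61618258517333), 10]
22.0333
```

View pics/w2.png

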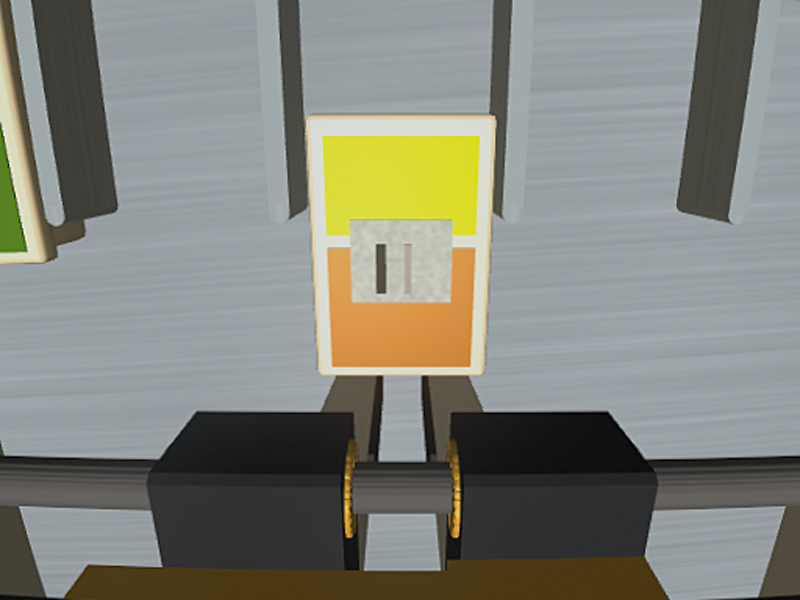

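The tray has entered the third gap between the two dividers (inner edges near columns 290 and 500), with clearance on both sides. Now I'll push it home, stopping on force.

Run:
```python
from h import *
ori=[np.pi,0,th]; y=32.7
M=np.array([[np.cos(th),-np.sin(th)],[np.sin(th),np.cos(th)]])
r=lambda:(np.array(robot.current_tcp_pos()[:2])-o)@M
print(robot.move_linear(W(-105,y,10),ori,speed=40,f_stop=10),r())
print(robot.move_linear(W(-93,y,10),ori,speed=15,f_stop=10),r(),robot.current_contact_force())
robot.sleep(.3); print(r(),robot.current_contact_force())
robot.move_linear(W(-125,y,10),ori,speed=80); robot.move_linear(W(-150,y,140),ori)
d=cam("wrist")
cv2.imwrite("pics/w3.png",cv2.resize(d["img"],(800,600),interpolation=cv2.INTER_CUBIC)); print(robot.current_t())
```

```text
False [-104.85842513   32.69412674]
True [-101.0880772    32.74881975] [-0.27793497 -1.26472037  0.41064168]
[-101.92065052   32.78813774] [0.35271392 0.01947042 0.81346788]
25.3917
```

View pics/w3.png

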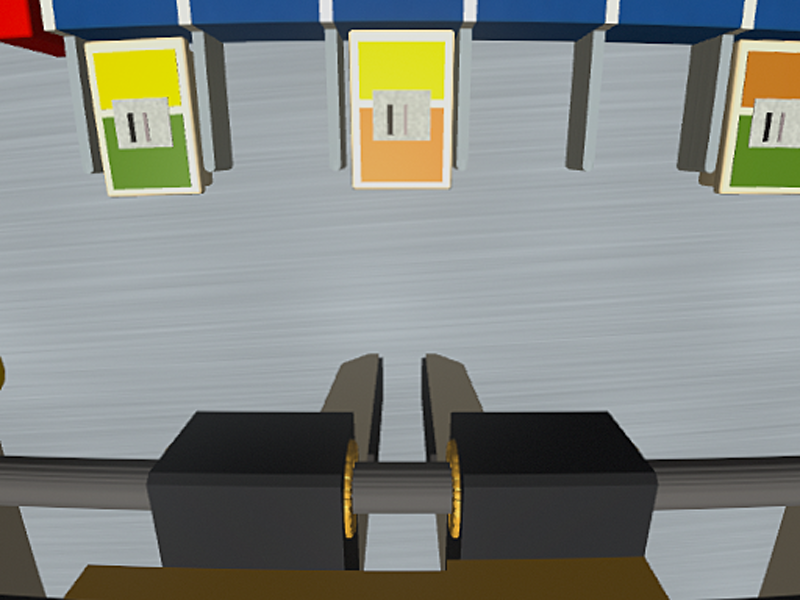

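The tray is seated square in the third gap, with its far edge at row 30 under the rail and its near edge at row 188, slightly deeper than its neighbours. I'll do one firmer confirming push.

Run:
```python
from h import *
ori=[np.pi,0,th]; y=33
M=np.array([[np.cos(th),-np.sin(th)],[np.sin(th),np.cos(th)]])
r=lambda:(np.array(robot.current_tcp_pos()[:2])-o)@M
robot.move_linear(W(-125,y,10),ori); robot.move_linear(W(-108,y,10),ori,speed=60)
print(robot.move_linear(W(-92,y,10),ori,speed=12,f_stop=18),r())
robot.move_linear(W(-125,y,10),ori,speed=80); robot.move_linear(W(-150,y,140),ori)
d=cam("wrist"); t=world(d,np.array([[354,188],[449,188],[349,31],[454,31]])*.64,30)[:,:2]
print((t-o)@M)
cv2.imwrite("pics/w4.png",cv2.resize(d["img"][0:140,180:340],(800,600*7//6*160*0+700)) [:600]); print(robot.current_t())
```

```text
True [-101.23412178   33.08582653]
[[-90.90831832  58.73645776]
 [-90.90156185   7.50435947]
 [-13.11338032  59.4563859 ]
 [-13.10480548   6.80447175]]
29.35
```

View pics/w4.png

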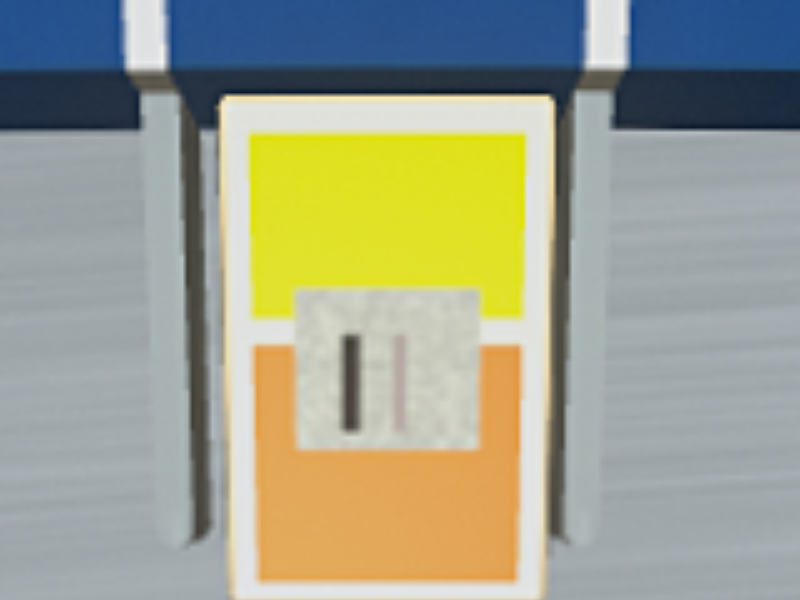

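The second push stopped at the same place. The tray's far edge is at x ≈ -13 and touches the rail face (enlarged row 97), with clearance on both sides.

```bash
python3 -c "
from h import *
print(robot.hand_in())"
```

```text
the job is handed in; nothing more can be done
None
```

The job is handed in: I ran the fingertip along the rail from the first gap and stopped over the third, then pushed the loose tray, without lifting it, into that gap until it stopped against the rail at about 29 s; no verdict came back.

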